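Run a sample carrier through the hand-pushed marking press

TASK

Take the yellow sample carrier out of the white stand, lay it flat on the worktop and let go of it; then take it by its long edges and lay it flat in the pocket of the marking press's carriage. With the carrier in the pocket, push the red plate until the sprung carriage reaches its stop, then ease it back out gently (do not let it snap back), leaving the carrier lying in the pocket. Leave the stand's blue carrier, the dropper bottle and the vial where they are.

Things in the scene. Friction and masses are not known exactly. Their poses are not given: they have to be found in the camera images.
- carrier: Yellow plastic sample carrier, a rigid slab 14 x 70 x 50 mm, about 60 g, three round windows and a pale strip on each face. Its own x is the thickness (14 mm), y the length (70 mm), z the width (50 mm); origin at the centre of one long narrow edge, on which it stands at the start (z up) in a slot of the stand. Lying flat, its x axis is vertical; either face may be up
- carrier_center (a point): Centre of the yellow carrier's slab (25 mm along its z from its origin); 7 mm above whatever it lies flat on
- carrier_blue: An identical blue carrier in the other slot of the stand; it stays there. Same axes and origin as the yellow one
- stand: White two-slot stand, fixed, 162 (x) x 96 (y) mm, origin at the centre of its underside. Slots centred at x = -45 and +45 mm, 19 mm wide in x, 78 mm long in y; slot floor 8 mm above the worktop, walls up to 29 mm, so the upper 29 mm of a standing carrier is free to grip by its faces (top 58 mm above the worktop). Which carrier is in which slot varies
- press: Grey marking press, fixed to the worktop, base plate 260 (x) x 110 (y) x 8 mm, origin at the centre of its underside. Its x axis is the direction in which the carriage is pushed. A housing 62 mm high (68 mm over its small dials) covers x = +12 to +130 mm, with a tunnel (84 mm wide, ceiling at 42 mm) for the carriage; in front of it the carriage is open to above
- pocket (a point): Centre of the carriage pocket's floor, 16 mm above the worktop, at x = -50 mm on the press when the carriage is out; axes as the press, moves with the carriage. The pocket is 76 mm (x) by 56 mm (y): a carrier lies in it flat, length along x, 3 mm free all round. The rim is 7 mm high; the long sides are open for the middle 54 mm, so fingers can go down there beside the carrier
- push_face (a point): Centre of the outer face of the carriage's red upright push plate, which is 60 mm wide (y) and reaches from 12 to 46 mm above the worktop; this point is 34 mm above the worktop and 53 mm from the pocket centre towards the press's -x. Push here along the press's +x. The base plate (top at 8 mm) reaches 27 mm out before this face
- carriage (a joint): Travel of the carriage into the press, m: 0 = out (rest), 0.060 = pushed in against its stop. A spring brings it back: about 4 N at the start of the stroke, 8.5 N at the end, hardly damped, so if let go it snaps back at over 1 m/s
- dropper: Brown dropper bottle with a black cap, 33 mm across, 92 mm high, standing loose at the back (x over 0.6 m) of the worktop between stand and press, which is free before it; origin at the centre of its underside
- vial: Small glass vial with a blue cap, 20 mm across, 64 mm high, standing loose on the worktop beside the dropper bottle; origin at the centre of its underside
Not all that is in view belongs to the job. Of the things like the carrier, leave any that is green; of the rest the larger one is meant.

How it is judged (in metres and radians):
On the way, in this order (a step that is already met when the one before it is completed fails the run):
1. the yellow carrier lies flat on the worktop, let go ((angle between carrier's own x axis and vertical below 0.15 rad or angle between carrier's own x axis and vertical above 2.99159 rad) and height (world z) of carrier_center below 0.012 m and contact force between the fingers and carrier below 0.1 N), for 0.2 s.
2. the yellow carrier lies flat in the carriage's pocket, let go, the carriage still out ((angle between carrier's own x axis and vertical below 0.15 rad or angle between carrier's own x axis and vertical above 2.99159 rad) and x of carrier_center in the frame of pocket between -0.006 and 0.006 m and y of carrier_center in the frame of pocket between -0.006 and 0.006 m and z of carrier_center in the frame of pocket below 0.0105 m and angle between the y axis of carrier and the x axis of pocket, either way round below 0.15 rad and contact force between the fingers and carrier below 0.1 N and value of joint carriage below 0.01 m), for 0.2 s.
3. the carriage is pushed fully in (at least 56 of 60 mm) with the carrier in its pocket ((angle between carrier's own x axis and vertical below 0.15 rad or angle between carrier's own x axis and vertical above 2.99159 rad) and x of carrier_center in the frame of pocket between -0.006 and 0.006 m and y of carrier_center in the frame of pocket between -0.006 and 0.006 m and z of carrier_center in the frame of pocket below 0.0105 m and angle between the y axis of carrier and the x axis of pocket, either way round below 0.15 rad and value of joint carriage above 0.056 m), for 0.1 s.
At the end, for the whole second after the job is handed in: The carriage is back out (within 5 mm of rest), the yellow carrier lies flat and at rest in its pocket (centre within 6 mm of the pocket's, length along the pocket within 0.15 rad) ((angle between carrier's own x axis and vertical below 0.15 rad or angle between carrier's own x axis and vertical above 2.99159 rad) and x of carrier_center in the frame of pocket between -0.006 and 0.006 m and y of carrier_center in the frame of pocket between -0.006 and 0.006 m and z of carrier_center in the frame of pocket below 0.0105 m and angle between the y axis of carrier and the x axis of pocket, either way round below 0.15 rad and value of joint carriage below 0.005 m and linear speed of carrier below 0.01 m/s); the robot touches nothing.
It fails at once if the carriage snaps back (returns faster than 0.35 m/s) (velocity of joint carriage below -0.35 m/s).
It fails at once if the blue carrier is moved more than 20 mm (distance of carrier_blue from where it was at the start of the episode above 0.02 m).
It fails at once if the dropper bottle is moved more than 25 mm or tipped (distance of dropper from where it was at the start of the episode above 0.025 m or angle between dropper's own z axis and vertical above 0.5 rad).
It fails at once if the vial is moved more than 25 mm or tipped (distance of vial from where it was at the start of the episode above 0.025 m or angle between vial's own z axis and vertical above 0.5 rad).
It also fails if it takes over 69 s, if anything falls off the work surface, if the arm or the gripper's body presses on something with over 40 N, if the wrist force passes 120 N, or if a joint passes its speed limit or range.

ROBOT

A 6-joint arm with a two-finger parallel gripper is mounted at the origin on a cart in front of the work surface, level with it; the furniture and walls round the work are solid. World frame = base frame: x ahead of the robot, y to its left, z up, the work surface at z = 0. Lengths are in m, angles in degrees, forces in N, time in s.
With the tool pointing down it reaches from about 0.35 to 0.875 m from the base axis. Payload 4.2 kg.
Tool frame: the origin (TCP) lies between the finger pads; the fingertips stand 14 mm ahead of it and the grasp point (between the pads) lies 5 mm behind it; z points along the fingers, y is the line along which they close (so a half turn about z gives the same grasp; the last joint's range is limited). The gripper opens to 87 mm and grips with 3 to 60 N. Pads are 19 mm wide; open, the fingers measure 117 mm over their backs; the gripper's body (75 mm by 190 mm) begins 51 mm behind the grasp point.
Start: joints at [-56.517, 22.042, 0.453, 0, -68.411, -14.817], TCP at [0.2, -0.592, 0.237] pointing down, gripper open.
Joint ranges: [-179.83, 179.83], [-69.29, 118.12], [-61.27, 80.66], [-181.25, 117.63], [-171.15, -9.14], [-177.46, 177.46]. Speed limits (degrees/s): [159.86, 159.86, 180, 180, 180, 180].

INTERFACE

Orientations are given as a 3x3 rotation matrix whose columns are the frame's x, y, z axes.
In Python, from station import * gives the robot as it stands. The module is installed in compiled form; this text tells all that it offers.
- The arm moves only by the tool play_rows, never from a script. Its argument "steps" is a list of rows, each an object of numbers: "ax", "ay", "az": the turn, a rotation vector about the tool's x, y, z in degrees; "dx", "dy", "dz": the shift along the tool's x, y, z in mm; "claw": the finger opening in mm, from 0 to 87. A call has 1 to 20 rows; each row shifts and turns the commanded pose from where the row before left it, along the tool's axes as they then stand; what a row does not reach is not made up. A row lasts 1/10 s, in which the tool goes at most 50 mm and 8.59 degrees, less where a joint would pass 70% of its speed; a pose out of reach is approached as far as the arm can. A call with a gripper value outside its range is refused whole. The fingers move at their own pace and stop on an object; the grip force is fixed at half the most. Time passes only in rows, so rows that do not move let the fingers close. It gives the time, the measured TCP pose, the force, the opening and the grip force at its end, in the units of the state.
- sense(): the state, without advancing time (a new reading comes with each control period).
- capture(name): name is "scene" or "top" or "wrist"; returns a dict with "frame" (480x640x3 uint8, blue, green, red), "range_z" (480x640 float32, m along the optical axis (not along the pixel's ray), 0 where there is no reading), "fx", "fy", "cx", "cy" (pixels), "xyz" and "rotation" of the camera in the world. Camera axes: x right, y down, z forward; pixel columns grow to the right and rows downward; lengths in m; the calibration is good to about 2 mm. A picture is of the moment at which its call begins.
- finish_job(): hands the job in; it is judged then, once.
The state is a dict: "time_s": time; "joints": joint angles; "joint_velocities": joint speeds; "effort": joint torques, N m; "tcp_pos": TCP position; "ee_rot": TCP orientation; "wrist_force": force on the tool from outside, world axes, zero at the start; "moment": the same for the moment, N m; "gripper_width": opening from 0.0 (shut) to 1.0 (fully open); "gripper_force": force on a finger pad.
Only numpy, scipy, OpenCV 4.12 (cv2) and the standard library are available. Lean on these libraries where they do the work, as an engineer would, in place of code of your own. Each camera call takes 0.05 s, during which the arm holds its last target. There are 200 camera calls.

## Working session

There is one attempt and no reset: what is moved stays moved. The work goes in short steps, Python scripts to look and compute and a tool call to move; the robot and the scene stay as the last step left them, time stands still between calls to the robot, and variables do not carry over. Pictures are saved under pics/ and viewed, at most 10 in all, crops included, and the job is handed in when it is done.

Besides the shell and the picture viewer there is one more tool, called as a command line: name --argument value ..., lists and objects as JSON in quotes. play_rows: Moves the arm, as the interface text tells. Its arguments: {"type":"object","properties":{"steps":{"type":"array"}},"required":["steps"]}

```bash
mkdir -p pics; cat > h.py <<'E'
from station import *
import numpy as np, cv2
def W(c,u,v,d=None):
    d=c["range_z"][int(v),int(u)] if d is None else d
    p=np.array([(u-c["cx"])/c["fx"]*d,(v-c["cy"])/c["fy"]*d,d]); return np.array(c["xyz"])+np.array(c["rotation"])@p
def cloud(c):
    v,u=np.mgrid[:480,:640]; d=c["range_z"]
    p=np.stack([(u-c["cx"])/c["fx"]*d,(v-c["cy"])/c["fy"]*d,d],-1)
    P=p@np.array(c["rotation"]).T+np.array(c["xyz"]); P[d==0]=np.nan; return P
E
python3 - <<'E'
from h import *
import pickle
s=sense();print(s)
for n in ["scene","top"]:
    c=capture(n);pickle.dump(c,open(n+".pkl","wb"));cv2.imwrite(f"pics/{n}1.png",c["frame"]);print(n,c["xyz"],c["rotation"],c["fx"])
E
```

```text
{'time_s': 0.0, 'joints': array([-5.65164905e+01,  2.20921562e+01,  3.80761340e-01, -2.68818208e-02,
       -6.84122689e+01, -1.48159621e+01]), 'joint_velocities': array([-0.00993936,  0.01533525,  0.04206159, -0.06406867,  0.01221147,
        0.09859777]), 'effort': array([-3.86270676e-04, -3.90668428e+01,  1.87407607e+01,  4.22014028e+00,
        1.10339888e-02, -1.78885189e-04]), 'tcp_pos': array([ 0.19987207, -0.59158315,  0.23545705]), 'ee_rot': array([[-9.47447057e-01, -3.19911535e-01, -8.26861790e-04],
       [-3.19912577e-01,  9.47444868e-01,  2.04080457e-03],
       [ 1.30529036e-04,  2.19807777e-03, -9.99997576e-01]]), 'wrist_force': array([ 0.365558  , -0.34381662,  0.09435446]), 'moment': array([ 0.03757399, -0.00595328, -0.06852262]), 'gripper_force': 0.0, 'gripper_width': 0.9996159150019295}
scene [0.1812205  0.57092429 0.6334641 ] [[-0.80506247 -0.41625714  0.42261616]
 [-0.59317946  0.56066762 -0.57774558]
 [ 0.00354352 -0.7158085  -0.69828764]] 453.7933368074722
top [0.39520321 0.08596405 0.91292421] [[-0.01160093 -0.98413416  0.17704625]
 [-0.99981913  0.00874775 -0.01688755]
 [ 0.01507086 -0.17721013 -0.98405764]] 438.3330726422818
```

View pics/top1.png

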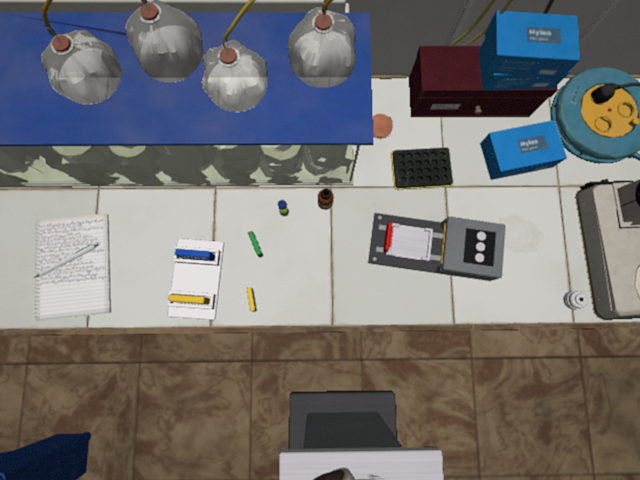

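View pics/scene1.png

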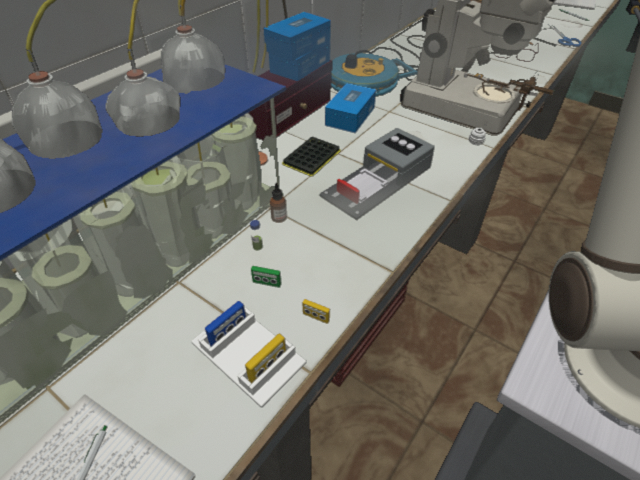

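The top view shows three candidates: a yellow carrier in the stand (188,299), a smaller loose yellow one (251,299) and a green one (255,244). The blue carrier is at (195,255). The one meant is the larger yellow in the stand. I'll confirm it in a crop and measure.

```bash
cat > m.py <<'E'
from h import *
import pickle
def rect(P,m,name):
    q=P[m][:, :2].astype(np.float32); r=cv2.minAreaRect(q); b=cv2.boxPoints(r)
    print(name,len(q),"c",np.round(r[0],4),"size",np.round(r[1],4),"ang",round(r[2],2),"z med/max",np.round(np.nanmedian(P[m][:,2]),4),np.round(np.nanmax(P[m][:,2]),4))
for n in ["top","scene"]:
    c=pickle.load(open(n+".pkl","rb"));P=cloud(c);hsv=cv2.cvtColor(c["frame"],cv2.COLOR_BGR2HSV);H,S,V=cv2.split(hsv);z=P[...,2];x=P[...,0];y=P[...,1]
    print(n)
    print("table z",np.nanmedian(z[(x>.4)&(x<.6)&(abs(y)<.1)]))
    print("table front x", np.nanmin(x[(abs(z)<.01)&(abs(y)<.3)]))
    ws=(x>.3)&(x<.75)&(z>-.01)&(z<.12)&(abs(y)<.75)
    for name,m in dict(yellow=(H>18)&(H<32)&(S>150),blue=(H>105)&(H<125)&(S>150),green=(H>50)&(H<75)&(S>120),red=((H<6)|(H>174))&(S>170)).items():
        k,l,st,ce=cv2.connectedComponentsWithStats((m&ws).astype(np.uint8))
        for i in range(1,k):
            if st[i,4]>25: rect(P,l==i,f"{name} {np.round(ce[i])}")
            if st[i,4]>25 and name in("yellow","blue"):
                mm=(l==i)&(z>.045)
                if mm.sum()>10: rect(P,mm,"   top part")
    dk=(V<110)&ws&(y<-.05)&(y>-.5)&(x>.35)&(x<.62)
    mm=dk&(z>.055)&(z<.075);rect(P,mm,"housing top")
    mm=dk&(z>.003)&(z<.012);rect(P,mm,"base")
    mm=ws&(z>.012)&(z<.02)&(x>.35)&(x<.62)&(y<-.05)&(y>-.35);rect(P,mm,"pocket floor")
c=pickle.load(open("top.pkl","rb"))
f=c["frame"]
a=cv2.resize(f[195:325,150:290],None,fx=4,fy=4,interpolation=2);b=cv2.resize(f[195:325,350:520],None,fx=4,fy=4,interpolation=2)
c=pickle.load(open("scene.pkl","rb"))
cv2.imwrite("pics/cr.png",cv2.resize(cv2.hconcat([a,b]),(800,336)));cv2.imwrite("pics/cr2.png",cv2.resize(c["frame"][230:410,180:340],None,fx=3.3,fy=3.3,interpolation=2))
E
python3 m.py
```

```text
top
table z -0.0010186832394429857
table front x 0.09737815880867756
yellow [394. 172.] 26 c [ 0.7219 -0.0854] size [0.0529 0.0026] ang 3.28 z med/max 0.0027 0.0061
yellow [410. 187.] 48 c [ 0.6872 -0.1209] size [0.0679 0.0059] ang 89.41 z med/max 0.0024 0.0066
yellow [443. 243.] 65 c [ 0.5553 -0.1754] size [0.0102 0.0846] ang 81.44 z med/max 0.0477 0.054
   top part 50 c [ 0.5539 -0.171 ] size [0.0025 0.0806] ang 80.82 z med/max 0.0489 0.054
yellow [251. 299.] 95 c [0.4474 0.2163] size [0.0451 0.0087] ang 11.62 z med/max 0.0332 0.0377
yellow [188. 299.] 244 c [0.4488 0.3392] size [0.075  0.0126] ang 85.05 z med/max 0.057 0.0607
   top part 229 c [0.4486 0.3365] size [0.0691 0.0126] ang 84.89 z med/max 0.0571 0.0607
blue [282. 204.] 44 c [0.634  0.1525] size [0.0137 0.0123] ang 2.31 z med/max 0.0632 0.0667
   top part 44 c [0.634  0.1525] size [0.0137 0.0123] ang 2.31 z med/max 0.0632 0.0667
blue [194. 254.] 218 c [0.5373 0.3284] size [0.0692 0.0112] ang 85.37 z med/max 0.0567 0.061
   top part 202 c [0.5372 0.3285] size [0.0691 0.0111] ang 85.61 z med/max 0.0569 0.061
green [255. 24
[... 911 characters left out ...]
 c [0.4453 0.3373] size [0.0682 0.0136] ang 85.39 z med/max 0.0574 0.061
   top part 412 c [0.4453 0.3373] size [0.0682 0.0136] ang 85.39 z med/max 0.0576 0.061
blue [221. 321.] 378 c [0.5349 0.3295] size [0.0675 0.0138] ang 85.16 z med/max 0.0574 0.0606
   top part 334 c [0.535  0.3293] size [0.0672 0.0138] ang 84.88 z med/max 0.0575 0.0606
green [267. 274.] 183 c [0.558  0.2097] size [0.0498 0.0101] ang 22.39 z med/max 0.0363 0.04
housing top 806 c [ 0.5064 -0.3303] size [0.2082 0.3316] ang 2.83 z med/max 0.0622 0.0689
base 1052 c [ 0.5123 -0.273 ] size [0.4499 0.2074] ang 88.85 z med/max 0.0083 0.012
pocket floor 792 c [ 0.5532 -0.1694] size [0.2442 0.1097] ang 79.24 z med/max 0.0161 0.02
```

View pics/cr.png

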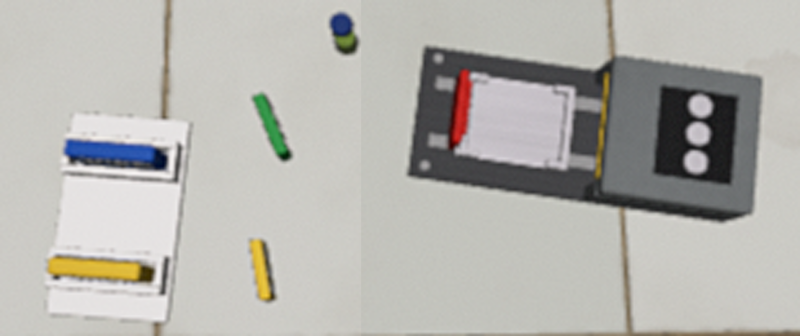

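The crop confirms it. The stand's front carrier is the large yellow one (69 mm long, top at about 58 mm), and the loose yellow one is smaller (45 mm long, 34 mm high). Next I'll write a move planner and look up the obstacles.

```bash
cat >> h.py <<'E'
from scipy.spatial.transform import Rotation as Ro
def Rt(yaw_y,tilt=0):
    "tool down, tool y at world angle yaw_y (deg), then ax=tilt"
    a=np.radians(yaw_y);y=np.array([np.cos(a),np.sin(a),0]);z=np.array([0,0,-1.]);R=np.c_[np.cross(y,z),y,z]
    return R@Ro.from_euler("x",tilt,degrees=True).as_matrix()
def go(pos,R,s=None,R0=None,p0=None):
    s=s or sense(); R0=s["ee_rot"] if R0 is None else R0; p0=s["tcp_pos"] if p0 is None else p0
    rv=Ro.from_matrix(R0.T@R).as_rotvec(degrees=True); d=1000*(np.array(pos)-p0)
    print("turn",np.round(rv,2),"| shift before turn",np.round(R0.T@d,1),"| shift after turn",np.round(R.T@d,1))
E
python3 - <<'E'
from h import *
import pickle
c=pickle.load(open("top.pkl","rb"));P=cloud(c)
for n,(u,v) in dict(drop=(325,197),dropfoot=(325,206),shelf_edge=(250,140),shelf_edge2=(368,140),shelf_under=(250,182),vialcap=(282,204)).items(): print(n,np.round(P[v,u],3))
f=c["frame"].astype(int);z=P[...,2]
m=(f.min(-1)>165)&(z>.010)&(z<.022)&(P[...,1]<-.05)&(P[...,1]>-.17)&(P[...,0]>.5)&(P[...,0]<.62)
r=cv2.minAreaRect(P[m][:,:2].astype(np.float32));print("pocket light",m.sum(),r)
rz=(z>.03)&(P[...,1]<-.04)&(P[...,1]>-.09)&(P[...,0]>.52)&(P[...,0]<.62)
print("plate",cv2.minAreaRect(P[rz][:,:2].astype(np.float32)))
R=Rt(174.8)
go([.45,-.3,.22],R); go([.447,.338,.2],R,R0=R,p0=np.array([.45,-.3,.22]))
E
```

```text
drop [0.646 0.066 0.069]
dropfoot [0.64  0.066 0.026]
shelf_edge [0.688 0.19  0.25 ]
shelf_edge2 [0.686 0.    0.252]
shelf_under [0.694 0.223 0.023]
vialcap [0.634 0.153 0.062]
pocket light 1102 ((0.5646020174026489, -0.11075524985790253), (0.08830035477876663, 0.06676823645830154), 80.8396987915039)
plate ((0.5724689960479736, -0.0638534277677536), (0.011243119835853577, 0.06068943440914154), 81.66038513183594)
turn [ 1.100e-01  6.000e-02 -6.614e+01] | shift before turn [-330.3  196.2   15.9] | shift after turn [-313.1 -222.6   15.6]
turn [0. 0. 0.] | shift before turn [-635.1   60.8   20. ] | shift after turn [-635.1   60.8   20. ]
```

play_rows --steps '[{"dx": -33,"dy": 19.6,"dz": 1.6},{"dx": -33,"dy": 19.6,"dz": 1.6},{"dx": -33,"dy": 19.6,"dz": 1.6},{"dx": -33,"dy": 19.6,"dz": 1.6},{"dx": -33,"dy": 19.6,"dz": 1.6},{"dx": -33,"dy": 19.6,"dz": 1.6},{"dx": -33,"dy": 19.6,"dz": 1.6},{"dx": -33,"dy": 19.6,"dz": 1.6},{"dx": -33,"dy": 19.6,"dz": 1.6},{"dx": -33,"dy": 19.6,"dz": 1.6},{"az": -7.35},{"az": -7.35},{"az": -7.35},{"az": -7.35},{"az": -7.35},{"az": -7.35},{"az": -7.35},{"az": -7.35},{"az": -7.35}]'

```text
invalid input at $.steps[0]: expected keys ax, ay, az, dx, dy, dz, claw
```

play_rows --steps '[{"dx": -35,"dy": 3.4},{"dx": -35,"dy": 3.4},{"dx": -35,"dy": 3.4},{"dx": -35,"dy": 3.4},{"dx": -35,"dy": 3.4},{"dx": -35,"dy": 3.4},{"dx": -35,"dy": 3.4},{"dx": -35,"dy": 3.4},{"dx": -35,"dy": 3.4},{"dx": -35,"dy": 3.4},{"dx": -35,"dy": 3.4},{"dx": -35,"dy": 3.4},{"dx": -35,"dy": 3.4},{"dx": -35,"dy": 3.4},{"dx": -35,"dy": 3.4},{"dx": -35,"dy": 3.4},{"dx": -35,"dy": 3.4},{"dx": -35,"dy": 3.4},{},{}]'

```text
invalid input at $.steps[0]: expected keys ax, ay, az, dx, dy, dz, claw
```

```bash
cat > w.py <<'E'
from h import *
def yel(P,f,lo,hi,hmin=18,hmax=34,xy=None):
    H,S,V=cv2.split(cv2.cvtColor(f,cv2.COLOR_BGR2HSV));z=P[...,2]
    m=((H>hmin)&(H<hmax)&(S>120)&(z>lo)&(z<hi)&(P[...,0]>.36)&(P[...,0]<.75)).astype(np.uint8)
    if xy is not None: m&=((abs(P[...,0]-xy[0])<.07)&(abs(P[...,1]-xy[1])<.07)).astype(np.uint8)
    k,l,st,ce=cv2.connectedComponentsWithStats(m)
    for i in range(1,k):
        if st[i,4]>80:
            r=cv2.minAreaRect(P[l==i][:,:2].astype(np.float32));print("  ",st[i,4],np.round(ce[i]),np.round(r[0],4),np.round(r[1],4),round(r[2],1),"z",np.round(np.percentile(P[l==i][:,2],[5,50,95]),4))
E
python3 - <<'E'
from w import *
s=sense();print(s["time_s"],s["tcp_pos"],s["joints"])
c=capture("wrist");P=cloud(c);cv2.imwrite("pics/w1.png",c["frame"])
yel(P,c["frame"],.045,.07); print("blue");yel(P,c["frame"],.045,.07,100,125)
go([.447,.338,.2],Rt(174.8),s)
E
```

```text
0.1 [ 0.19990278 -0.59162787  0.23556048] [-5.65152797e+01  2.20882490e+01  3.88932020e-01 -2.43918474e-02
 -6.84143365e+01 -1.48157136e+01]
blue
turn [ 1.100e-01  6.000e-02 -6.614e+01] | shift before turn [-531.5  801.6   37.1] | shift after turn [-948.2 -161.8   35.6]
```

play_rows --steps '[{"ax": 0,"ay": 0,"az": 0,"dx": -33,"dy": 19.6,"dz": 1.6,"claw": 87},{"ax": 0,"ay": 0,"az": 0,"dx": -33,"dy": 19.6,"dz": 1.6,"claw": 87},{"ax": 0,"ay": 0,"az": 0,"dx": -33,"dy": 19.6,"dz": 1.6,"claw": 87},{"ax": 0,"ay": 0,"az": 0,"dx": -33,"dy": 19.6,"dz": 1.6,"claw": 87},{"ax": 0,"ay": 0,"az": 0,"dx": -33,"dy": 19.6,"dz": 1.6,"claw": 87},{"ax": 0,"ay": 0,"az": 0,"dx": -33,"dy": 19.6,"dz": 1.6,"claw": 87},{"ax": 0,"ay": 0,"az": 0,"dx": -33,"dy": 19.6,"dz": 1.6,"claw": 87},{"ax": 0,"ay": 0,"az": 0,"dx": -33,"dy": 19.6,"dz": 1.6,"claw": 87},{"ax": 0,"ay": 0,"az": 0,"dx": -33,"dy": 19.6,"dz": 1.6,"claw": 87},{"ax": 0,"ay": 0,"az": 0,"dx": -33,"dy": 19.6,"dz": 1.6,"claw": 87},{"ax": 0,"ay": 0,"az": -7.35,"dx": 0,"dy": 0,"dz": 0,"claw": 87},{"ax": 0,"ay": 0,"az": -7.35,"dx": 0,"dy": 0,"dz": 0,"claw": 87},{"ax": 0,"ay": 0,"az": -7.35,"dx": 0,"dy": 0,"dz": 0,"claw": 87},{"ax": 0,"ay": 0,"az": -7.35,"dx": 0,"dy": 0,"dz": 0,"claw": 87},{"ax": 0,"ay": 0,"az": -7.35,"dx": 0,"dy": 0,"dz": 0,"claw": 87},{"ax": 0,"ay": 0,"az": -7.35,"dx": 0,"dy": 0,"dz": 0,"claw": 87},{"ax": 0,"ay": 0,"az": -7.35,"dx": 0,"dy": 0,"dz": 0,"claw": 87},{"ax": 0,"ay": 0,"az": -7.35,"dx": 0,"dy": 0,"dz": 0,"claw": 87},{"ax": 0,"ay": 0,"az": -7.35,"dx": 0,"dy": 0,"dz": 0,"claw": 87}]'

```text
time_s: 2.05
tcp_pos: [0.4497, -0.3006, 0.2202]
ee_rot: [[-0.085, -0.996, -0.001], [-0.996, 0.085, 0.0], [-0.0, 0.001, -1.0]]
wrist_force: [0.8, 1.1, -0.7]
gripper_width: 0.996
gripper_force: 0.0
```

play_rows --steps '[{"ax": 0,"ay": 0,"az": 0,"dx": -35,"dy": 3.4,"dz": 0,"claw": 87},{"ax": 0,"ay": 0,"az": 0,"dx": -35,"dy": 3.4,"dz": 0,"claw": 87},{"ax": 0,"ay": 0,"az": 0,"dx": -35,"dy": 3.4,"dz": 0,"claw": 87},{"ax": 0,"ay": 0,"az": 0,"dx": -35,"dy": 3.4,"dz": 0,"claw": 87},{"ax": 0,"ay": 0,"az": 0,"dx": -35,"dy": 3.4,"dz": 0,"claw": 87},{"ax": 0,"ay": 0,"az": 0,"dx": -35,"dy": 3.4,"dz": 0,"claw": 87},{"ax": 0,"ay": 0,"az": 0,"dx": -35,"dy": 3.4,"dz": 0,"claw": 87},{"ax": 0,"ay": 0,"az": 0,"dx": -35,"dy": 3.4,"dz": 0,"claw": 87},{"ax": 0,"ay": 0,"az": 0,"dx": -35,"dy": 3.4,"dz": 0,"claw": 87},{"ax": 0,"ay": 0,"az": 0,"dx": -35,"dy": 3.4,"dz": 0,"claw": 87},{"ax": 0,"ay": 0,"az": 0,"dx": -35,"dy": 3.4,"dz": 0,"claw": 87},{"ax": 0,"ay": 0,"az": 0,"dx": -35,"dy": 3.4,"dz": 0,"claw": 87},{"ax": 0,"ay": 0,"az": 0,"dx": -35,"dy": 3.4,"dz": 0,"claw": 87},{"ax": 0,"ay": 0,"az": 0,"dx": -35,"dy": 3.4,"dz": 0,"claw": 87},{"ax": 0,"ay": 0,"az": 0,"dx": -35,"dy": 3.4,"dz": 0,"claw": 87},{"ax": 0,"ay": 0,"az": 0,"dx": -35,"dy": 3.4,"dz": 0,"claw": 87},{"ax": 0,"ay": 0,"az": 0,"dx": -35,"dy": 3.4,"dz": 0,"claw": 87},{"ax": 0,"ay": 0,"az": 0,"dx": -35,"dy": 3.4,"dz": 0,"claw": 87},{"ax": 0,"ay": 0,"az": 0,"dx": 0,"dy": 0,"dz": 0,"claw": 87},{"ax": 0,"ay": 0,"az": 0,"dx": 0,"dy": 0,"dz": 0,"claw": 87}]'

```text
time_s: 4.05
tcp_pos: [0.4455, 0.3324, 0.2198]
ee_rot: [[-0.089, -0.996, -0.001], [-0.996, 0.089, -0.001], [0.001, 0.001, -1.0]]
wrist_force: [-0.5, -1.2, -1.1]
gripper_width: 1.0
gripper_force: 0.0
```

```bash
python3 - <<'E'
from w import *
s=sense();print(s["time_s"],s["tcp_pos"],s["joints"])
c=capture("wrist");P=cloud(c);cv2.imwrite("pics/w1.png",c["frame"])
yel(P,c["frame"],.045,.07); print("blue");yel(P,c["frame"],.045,.07,100,125)
go([.447,.338,.2],Rt(174.8),s)
E
```

```text
4.05 [0.44545552 0.33238334 0.21981299] [ 5.34307924e+01  1.61140250e+01 -1.08097800e+01 -1.52824571e-02
 -6.31742339e+01 -5.85473111e+01]
   1593 [315. 224.] [0.4463 0.3363] [0.0684 0.0138] 84.6 z [0.0565 0.0581 0.0594]
blue
   1680 [195. 224.] [0.5356 0.3285] [0.0684 0.0137] 85.6 z [0.055  0.0581 0.0594]
turn [ 0.06 -0.08  0.08] | shift before turn [-5.8 -1.1 19.8] | shift after turn [-5.7 -1.  19.8]
```

play_rows --steps '[{"ax": 0,"ay": 0,"az": 0,"dx": -4,"dy": -0.4,"dz": 0,"claw": 60},{"ax": 0,"ay": 0,"az": 0,"dx": 0,"dy": 0,"dz": 30,"claw": 60},{"ax": 0,"ay": 0,"az": 0,"dx": 0,"dy": 0,"dz": 30,"claw": 60},{"ax": 0,"ay": 0,"az": 0,"dx": 0,"dy": 0,"dz": 30,"claw": 60},{"ax": 0,"ay": 0,"az": 0,"dx": 0,"dy": 0,"dz": 30,"claw": 60},{"ax": 0,"ay": 0,"az": 0,"dx": 0,"dy": 0,"dz": 25,"claw": 60},{"ax": 0,"ay": 0,"az": 0,"dx": 0,"dy": 0,"dz": 18,"claw": 60},{"ax": 0,"ay": 0,"az": 0,"dx": 0,"dy": 0,"dz": 9.8,"claw": 60},{"ax": 0,"ay": 0,"az": 0,"dx": 0,"dy": 0,"dz": 0,"claw": 60},{"ax": 0,"ay": 0,"az": 0,"dx": 0,"dy": 0,"dz": 0,"claw": 8},{"ax": 0,"ay": 0,"az": 0,"dx": 0,"dy": 0,"dz": 0,"claw": 8},{"ax": 0,"ay": 0,"az": 0,"dx": 0,"dy": 0,"dz": 0,"claw": 8},{"ax": 0,"ay": 0,"az": 0,"dx": 0,"dy": 0,"dz": 0,"claw": 8},{"ax": 0,"ay": 0,"az": 0,"dx": 0,"dy": 0,"dz": 0,"claw": 8},{"ax": 0,"ay": 0,"az": 0,"dx": 0,"dy": 0,"dz": 0,"claw": 8},{"ax": 0,"ay": 0,"az": 0,"dx": 0,"dy": 0,"dz": 0,"claw": 8},{"ax": 0,"ay": 0,"az": 0,"dx": 0,"dy": 0,"dz": 0,"claw": 8}]'

```text
time_s: 5.8
tcp_pos: [0.4467, 0.3362, 0.0478]
ee_rot: [[-0.09, -0.996, 0.0], [-0.996, 0.09, 0.0], [-0.0, -0.0, -1.0]]
wrist_force: [-0.0, -0.3, 0.1]
gripper_width: 0.156
gripper_force: 30.0
```

play_rows --steps '[{"ax": 0,"ay": 0,"az": 0,"dx": 0,"dy": 0,"dz": -10,"claw": 8},{"ax": 0,"ay": 0,"az": 0,"dx": 0,"dy": 0,"dz": -25,"claw": 8},{"ax": 0,"ay": 0,"az": 0,"dx": 0,"dy": 0,"dz": -25,"claw": 8},{"ax": 0,"ay": 0,"az": 0,"dx": 0,"dy": 0,"dz": -25,"claw": 8},{"ax": 0,"ay": 0,"az": 0,"dx": 0,"dy": 0,"dz": -25,"claw": 8},{"ax": 0,"ay": 0,"az": 0,"dx": 16,"dy": -2.5,"dz": 0,"claw": 8},{"ax": 0,"ay": 0,"az": 0,"dx": 31,"dy": -4.7,"dz": 0,"claw": 8},{"ax": 0,"ay": 0,"az": 0,"dx": 31,"dy": -4.7,"dz": 0,"claw": 8},{"ax": 0,"ay": 0,"az": 0,"dx": 31,"dy": -4.7,"dz": 0,"claw": 8},{"ax": 0,"ay": 0,"az": 0,"dx": 31,"dy": -4.7,"dz": 0,"claw": 8},{"ax": 0,"ay": 0,"az": 0,"dx": 31,"dy": -4.7,"dz": 0,"claw": 8},{"ax": 0,"ay": 0,"az": 0,"dx": 31,"dy": -4.7,"dz": 0,"claw": 8},{"ax": 0,"ay": 0,"az": 0,"dx": 31,"dy": -4.7,"dz": 0,"claw": 8},{"ax": 0,"ay": 0,"az": 0,"dx": 31,"dy": -4.7,"dz": 0,"claw": 8},{"ax": 0,"ay": 0,"az": 0,"dx": 29,"dy": -4.7,"dz": 0,"claw": 8},{"ax": 0,"ay": 0,"az": 3.8,"dx": 0,"dy": 0,"dz": 0,"claw": 8},{"ax": 0,"ay": 0,"az": 0,"dx": 0,"dy": 0,"dz": 0,"claw": 8}]'

```text
time_s: 7.5
tcp_pos: [0.4639, 0.0388, 0.1572]
ee_rot: [[-0.158, -0.987, -0.001], [-0.987, 0.158, -0.0], [0.001, 0.001, -1.0]]
wrist_force: [0.2, -0.4, -1.2]
gripper_width: 0.158
gripper_force: 30.0
```

play_rows --steps '[{"ax": -5,"ay": 0,"az": 0,"dx": 0,"dy": 0,"dz": 0,"claw": 8},{"ax": -5,"ay": 0,"az": 0,"dx": 0,"dy": 0,"dz": 0,"claw": 8},{"ax": -5,"ay": 0,"az": 0,"dx": 0,"dy": 0,"dz": 0,"claw": 8},{"ax": -5,"ay": 0,"az": 0,"dx": 0,"dy": 0,"dz": 0,"claw": 8},{"ax": -5,"ay": 0,"az": 0,"dx": 0,"dy": 0,"dz": 0,"claw": 8},{"ax": -5,"ay": 0,"az": 0,"dx": 0,"dy": 0,"dz": 0,"claw": 8},{"ax": -5,"ay": 0,"az": 0,"dx": 0,"dy": 0,"dz": 0,"claw": 8},{"ax": 0,"ay": 0,"az": 0,"dx": 0,"dy": 0,"dz": 0,"claw": 8}]'

```text
time_s: 8.3
tcp_pos: [0.4654, 0.0404, 0.1554]
ee_rot: [[-0.156, -0.807, -0.569], [-0.988, 0.128, 0.09], [0.0, 0.576, -0.817]]
wrist_force: [0.2, 0.6, -1.8]
gripper_width: 0.159
gripper_force: 30.0
```

```bash
python3 - <<'E'
from w import *
s=sense();print(s["time_s"],s["tcp_pos"],s["joints"])
R=s["ee_rot"]; go([.465,.04,.039],R,s)
for n in["top","scene"]:
    c=capture(n); print(n); yel(cloud(c),c["frame"],.05,.25); cv2.imwrite(f"pics/{n}2.png",c["frame"])
E
```

```text
8.3 [0.46541519 0.04035217 0.1554437 ] [ 15.49215413  29.38545011  -3.04751725 -13.79941523 -90.26602243
 -20.46919078]
turn [0. 0. 0.] | shift before turn [  0.4 -66.8  95.4] | shift after turn [  0.4 -66.8  95.4]
top
scene
   155 [341. 145.] [0.5309 0.0468] [0.0222 0.1031] 65.9 z [0.2033 0.2263 0.2484]
   82 [360. 189.] [0.4724 0.056 ] [0.018  0.0415] 11.0 z [0.1584 0.1656 0.1682]
```

Descend to just above contact, open a little, and back off along the tool.

play_rows --steps '[{"ax": 0,"ay": 0,"az": 0,"dx": 0,"dy": -14,"dz": 20,"claw": 8},{"ax": 0,"ay": 0,"az": 0,"dx": 0,"dy": -14,"dz": 20,"claw": 8},{"ax": 0,"ay": 0,"az": 0,"dx": 0,"dy": -14,"dz": 20,"claw": 8},{"ax": 0,"ay": 0,"az": 0,"dx": 0,"dy": -14,"dz": 20,"claw": 8},{"ax": 0,"ay": 0,"az": 0,"dx": 0,"dy": -6,"dz": 8.6,"claw": 8},{"ax": 0,"ay": 0,"az": 0,"dx": 0,"dy": -2.4,"dz": 3.4,"claw": 8},{"ax": 0,"ay": 0,"az": 0,"dx": 0,"dy": -1.2,"dz": 1.7,"claw": 8},{"ax": 0,"ay": 0,"az": 0,"dx": 0,"dy": 0,"dz": 0,"claw": 8},{"ax": 0,"ay": 0,"az": 0,"dx": 0,"dy": 0,"dz": 0,"claw": 8}]'

```text
time_s: 9.3
tcp_pos: [0.4654, 0.0404, 0.0443]
ee_rot: [[-0.156, -0.81, -0.565], [-0.988, 0.127, 0.09], [-0.001, 0.572, -0.82]]
wrist_force: [-0.2, -0.5, 0.1]
gripper_width: 0.16
gripper_force: 30.0
```

play_rows --steps '[{"ax": 0,"ay": 0,"az": 0,"dx": 0,"dy": -1.2,"dz": 1.7,"claw": 8},{"ax": 0,"ay": 0,"az": 0,"dx": 0,"dy": 0,"dz": 0,"claw": 8},{"ax": 0,"ay": 0,"az": 0,"dx": 0,"dy": 0,"dz": 0,"claw": 8}]'

```text
time_s: 9.6
tcp_pos: [0.4649, 0.0402, 0.0414]
ee_rot: [[-0.156, -0.809, -0.566], [-0.988, 0.128, 0.09], [-0.0, 0.573, -0.819]]
wrist_force: [-0.2, -1.1, -0.9]
gripper_width: 0.16
gripper_force: 30.0
```

Not in contact yet: the height error is about 2 mm of measurement lag. Three more millimetres.

play_rows --steps '[{"ax": 0,"ay": 0,"az": 0,"dx": 0,"dy": -0.9,"dz": 1.3,"claw": 8},{"ax": 0,"ay": 0,"az": 0,"dx": 0,"dy": -0.9,"dz": 1.3,"claw": 8},{"ax": 0,"ay": 0,"az": 0,"dx": 0,"dy": 0,"dz": 0,"claw": 8},{"ax": 0,"ay": 0,"az": 0,"dx": 0,"dy": 0,"dz": 0,"claw": 8},{"ax": 0,"ay": 0,"az": 0,"dx": 0,"dy": 0,"dz": 0,"claw": 22},{"ax": 0,"ay": 0,"az": 0,"dx": 0,"dy": 0,"dz": 0,"claw": 22},{"ax": 0,"ay": 0,"az": 0,"dx": 0,"dy": 0,"dz": 0,"claw": 22},{"ax": 0,"ay": 0,"az": 0,"dx": 0,"dy": 0,"dz": 0,"claw": 22}]'

```text
time_s: 10.4
tcp_pos: [0.4648, 0.0403, 0.0382]
ee_rot: [[-0.156, -0.809, -0.567], [-0.988, 0.128, 0.09], [0.0, 0.574, -0.819]]
wrist_force: [0.7, -0.4, -0.6]
gripper_width: 0.25
gripper_force: 0.1
```

play_rows --steps '[{"ax": 0,"ay": 0,"az": 0,"dx": 0,"dy": 0,"dz": -6,"claw": 22},{"ax": 0,"ay": 0,"az": 0,"dx": 0,"dy": 0,"dz": -6,"claw": 22},{"ax": 0,"ay": 0,"az": 0,"dx": 0,"dy": 0,"dz": -6,"claw": 22},{"ax": 0,"ay": 0,"az": 0,"dx": 0,"dy": 0,"dz": -6,"claw": 22},{"ax": 0,"ay": 0,"az": 0,"dx": 0,"dy": 0,"dz": -6,"claw": 22},{"ax": 0,"ay": 0,"az": 0,"dx": 0,"dy": 0,"dz": -6,"claw": 22},{"ax": 0,"ay": 0,"az": 0,"dx": 0,"dy": 0,"dz": -12,"claw": 22},{"ax": 0,"ay": 0,"az": 0,"dx": 0,"dy": 0,"dz": -12,"claw": 22},{"ax": 0,"ay": 0,"az": 0,"dx": 0,"dy": 0,"dz": -20,"claw": 22},{"ax": 0,"ay": 0,"az": 0,"dx": 0,"dy": 0,"dz": -20,"claw": 22},{"ax": 0,"ay": 0,"az": 0,"dx": 0,"dy": 0,"dz": 0,"claw": 22}]'

```text
time_s: 11.5
tcp_pos: [0.5243, 0.0311, 0.1223]
ee_rot: [[-0.156, -0.813, -0.561], [-0.988, 0.128, 0.09], [-0.001, 0.568, -0.823]]
wrist_force: [-0.9, 0.0, 0.9]
gripper_width: 0.253
gripper_force: 0.0
```

```bash
python3 - <<'E'
from w import *
s=sense();print(s["time_s"],s["tcp_pos"])
go([.475,.04,.15],Rt(171.2),s)
c=capture("scene"); P=cloud(c); yel(P,c["frame"],.0,.07); cv2.imwrite("pics/s3.png",c["frame"][120:420,150:470].repeat(2,0).repeat(2,1))
E
```

```text
11.5 [0.52427891 0.03110688 0.12227643]
turn [34.63  0.13 -0.15] | shift before turn [-1.1 56.9  5.6] | shift after turn [ -1.2  50.1 -27.7]
   83 [382. 162.] [ 0.5541 -0.1727] [0.0191 0.0855] 69.9 z [0.0445 0.0484 0.0513]
   479 [360. 248.] [0.4728 0.0401] [0.07   0.0504] 80.4 z [0.0079 0.0137 0.0157]
   222 [317. 310.] [0.4449 0.2156] [0.0464 0.0097] 10.9 z [0.0052 0.0325 0.0352]
```

View pics/s3.png

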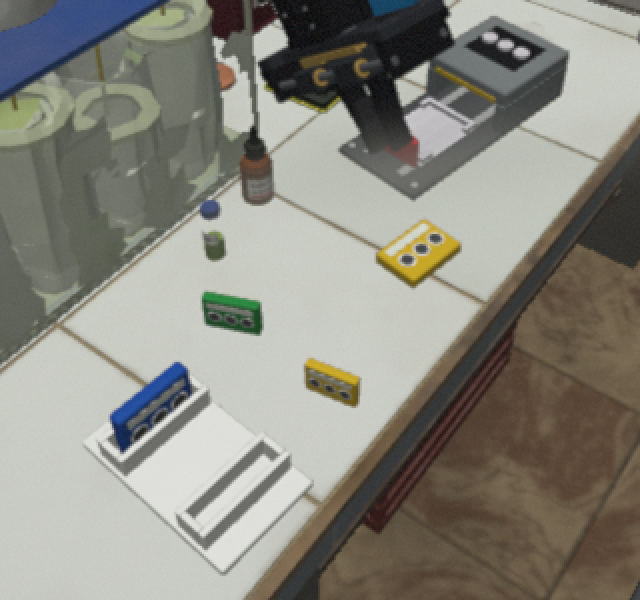

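The carrier lies flat at full-image pixel (360,248), the bottle and vial are untouched and the blue carrier is still in place. Now I'll straighten the tool above it and refine the position with the wrist camera.

play_rows --steps '[{"ax": 0,"ay": 0,"az": 0,"dx": 0,"dy": 0,"dz": -20,"claw": 87},{"ax": 7,"ay": 0,"az": 0,"dx": 0,"dy": 0,"dz": 0,"claw": 87},{"ax": 7,"ay": 0,"az": 0,"dx": 0,"dy": 0,"dz": 0,"claw": 87},{"ax": 7,"ay": 0,"az": 0,"dx": 0,"dy": 0,"dz": 0,"claw": 87},{"ax": 7,"ay": 0,"az": 0,"dx": 0,"dy": 0,"dz": 0,"claw": 87},{"ax": 6.6,"ay": 0.1,"az": -0.1,"dx": 0,"dy": 0,"dz": 0,"claw": 87},{"ax": 0,"ay": 0,"az": 0,"dx": -2,"dy": 30,"dz": -10,"claw": 87},{"ax": 0,"ay": 0,"az": 0,"dx": -1,"dy": 30,"dz": 0,"claw": 87},{"ax": 0,"ay": 0,"az": 0,"dx": 0,"dy": 0,"dz": 0,"claw": 87},{"ax": 0,"ay": 0,"az": 0,"dx": 0,"dy": 0,"dz": 0,"claw": 87}]'

```text
time_s: 12.55
tcp_pos: [0.4733, 0.0418, 0.1467]
ee_rot: [[-0.153, -0.988, -0.007], [-0.988, 0.153, -0.001], [0.002, 0.007, -1.0]]
wrist_force: [-0.1, -0.2, -0.7]
gripper_width: 0.984
gripper_force: 0.0
```

```bash
python3 - <<'E'
from w import *
s=sense();print(s["time_s"],s["tcp_pos"])
c=capture("wrist"); P=cloud(c); yel(P,c["frame"],.008,.022); cv2.imwrite("pics/w4.png",c["frame"])
go([.473,.040,.15],Rt(171.2),s)
E
```

```text
12.55 [0.47331183 0.04180798 0.14673307]
   4569 [317. 225.] [0.4742 0.0392] [0.069  0.0494] 81.1 z [0.0127 0.0143 0.0155]
turn [ 0.41 -0.1  -0.02] | shift before turn [ 1.8  0.1 -3.3] | shift after turn [ 1.8  0.  -3.3]
```

play_rows --steps '[{"ax": 0.4,"ay": -0.1,"az": 0,"dx": 2.4,"dy": -1.3,"dz": 0,"claw": 80},{"ax": 0,"ay": 0,"az": 0,"dx": 0,"dy": 0,"dz": 25,"claw": 80},{"ax": 0,"ay": 0,"az": 0,"dx": 0,"dy": 0,"dz": 25,"claw": 80},{"ax": 0,"ay": 0,"az": 0,"dx": 0,"dy": 0,"dz": 25,"claw": 80},{"ax": 0,"ay": 0,"az": 0,"dx": 0,"dy": 0,"dz": 25,"claw": 80},{"ax": 0,"ay": 0,"az": 0,"dx": 0,"dy": 0,"dz": 16,"claw": 80},{"ax": 0,"ay": 0,"az": 0,"dx": 0,"dy": 0,"dz": 8,"claw": 80},{"ax": 0,"ay": 0,"az": 0,"dx": 0,"dy": 0,"dz": 4,"claw": 80},{"ax": 0,"ay": 0,"az": 0,"dx": 0,"dy": 0,"dz": 0,"claw": 80},{"ax": 0,"ay": 0,"az": 0,"dx": 0,"dy": 0,"dz": 0,"claw": 80}]'

```text
time_s: 13.6
tcp_pos: [0.4757, 0.0394, 0.0194]
ee_rot: [[-0.154, -0.988, 0.001], [-0.988, 0.154, 0.001], [-0.001, -0.001, -1.0]]
wrist_force: [0.3, 0.3, -1.2]
gripper_width: 0.922
gripper_force: 0.0
```

play_rows --steps '[{"ax": 0,"ay": 0,"az": 0,"dx": 0,"dy": 1,"dz": 1,"claw": 80},{"ax": 0,"ay": 0,"az": 0,"dx": 0,"dy": 0,"dz": 0,"claw": 44},{"ax": 0,"ay": 0,"az": 0,"dx": 0,"dy": 0,"dz": 0,"claw": 44},{"ax": 0,"ay": 0,"az": 0,"dx": 0,"dy": 0,"dz": 0,"claw": 44},{"ax": 0,"ay": 0,"az": 0,"dx": 0,"dy": 0,"dz": 0,"claw": 44},{"ax": 0,"ay": 0,"az": 0,"dx": 0,"dy": 0,"dz": 0,"claw": 44},{"ax": 0,"ay": 0,"az": 0,"dx": 0,"dy": 0,"dz": 0,"claw": 44}]'

```text
time_s: 14.3
tcp_pos: [0.474, 0.0394, 0.0179]
ee_rot: [[-0.154, -0.988, 0.0], [-0.988, 0.154, 0.0], [-0.0, -0.0, -1.0]]
wrist_force: [0.7, 0.2, 1.7]
gripper_width: 0.572
gripper_force: 30.0
```

play_rows --steps '[{"ax": 0,"ay": 0,"az": 0,"dx": 0,"dy": 0,"dz": -10,"claw": 44},{"ax": 0,"ay": 0,"az": 0,"dx": 0,"dy": 0,"dz": -25,"claw": 44},{"ax": 0,"ay": 0,"az": 0,"dx": 0,"dy": 0,"dz": -25,"claw": 44},{"ax": 0,"ay": 0,"az": 0,"dx": 13,"dy": -13,"dz": -25,"claw": 44},{"ax": 0,"ay": 0,"az": 0,"dx": 13,"dy": -14,"dz": -25,"claw": 44},{"ax": 0,"ay": 0,"az": 0,"dx": 13,"dy": -14,"dz": -25,"claw": 44},{"ax": 0,"ay": 0,"az": 0,"dx": 13,"dy": -14,"dz": -25,"claw": 44},{"ax": 0,"ay": 0,"az": 0,"dx": 0,"dy": 0,"dz": 0,"claw": 44},{"ax": 0,"ay": 0,"az": 0,"dx": 0,"dy": 0,"dz": 0,"claw": 44}]'

```text
time_s: 15.2
tcp_pos: [0.5198, -0.0207, 0.1781]
ee_rot: [[-0.156, -0.988, 0.0], [-0.988, 0.156, 0.001], [-0.001, -0.0, -1.0]]
wrist_force: [-0.5, -0.9, -1.2]
gripper_width: 0.57
gripper_force: 30.0
```

```bash
python3 - <<'E'
from w import *
import pickle
s=sense();print(s["time_s"],s["tcp_pos"],s["gripper_width"])
c=capture("wrist");pickle.dump(c,open("wrist.pkl","wb"));cv2.imwrite("pics/w5.png",c["frame"]);print(c["xyz"])
P=cloud(c); print("held");yel(P,c["frame"],.1,.25)
E
```

```text
15.2 [ 0.51982764 -0.0207279   0.17811729] 0.5704643331639507
[ 0.50803727 -0.09390613  0.32652583]
held
   8716 [323. 269.] [ 0.5165 -0.0355] [0.0399 0.0514] 81.0 z [0.1702 0.1743 0.1754]
   263 [175. 318.] [ 0.5428 -0.0586] [0.0069 0.0017] 87.2 z [0.2425 0.2464 0.2496]
   275 [459. 318.] [ 0.4855 -0.05  ] [0.0071 0.0018] 81.6 z [0.2424 0.2469 0.2499]
   2229 [321. 382.] [0.5238 0.0072] [0.0138 0.0493] 81.8 z [0.1735 0.1745 0.1754]
```

View pics/w5.png

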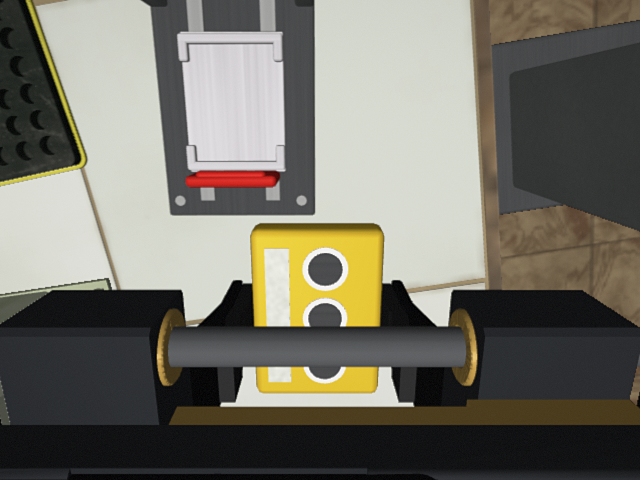

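The wrist view shows the pocket with its rim corners near (178,32), (284,32), (284,170) and (187,170). The red plate is at (233,180), and the carrier is held straight at (321,305). Now the rim fit.

```bash
python3 - <<'E'
from w import *
import pickle
c=pickle.load(open("wrist.pkl","rb"));P=cloud(c);f=c["frame"];R=np.array(c["rotation"]);o=np.array(c["xyz"])
m=(f.min(-1)>150)&(P[...,2]>.012)&(P[...,2]<.027)&(P[...,1]<-.05)&(P[...,0]>.5)&(P[...,0]<.63)
k,l,st,ce=cv2.connectedComponentsWithStats(m.astype(np.uint8));i=1+st[1:,4].argmax()
r=cv2.minAreaRect(P[l==i][:,:2].astype(np.float32));print("pocket outer",np.round(r[0],4),np.round(r[1],4),r[2],np.percentile(P[l==i][:,2],[2,50,98]))
rim=(l==i)&(P[...,2]>.0205); r=cv2.minAreaRect(P[rim][:,:2].astype(np.float32));print("rim",rim.sum(),np.round(r[0],4),np.round(r[1],4),r[2])
def atz(u,v,z):
    d=R@np.array([(u-c["cx"])/c["fx"],(v-c["cy"])/c["fy"],1]);return o+d*(z-o[2])/d[2]
q=[atz(u,v,.023)[:2] for u,v in [(178,32),(284,32),(284,170),(187,170)]];print(np.round(q,4),np.mean(q,0))
H,S,V=cv2.split(cv2.cvtColor(f,cv2.COLOR_BGR2HSV));rd=((H<6)|(H>174))&(S>170)&(P[...,2]>.03)&(P[...,1]<-.04);r=cv2.minAreaRect(P[rd][:,:2].astype(np.float32));print("red",np.round(r[0],4),np.round(r[1],4),r[2],np.percentile(P[rd][:,2],[2,50,98]))
E
```

```text
pocket outer [ 0.5625 -0.1132] [0.096  0.0679] 81.07142639160156 [0.01481181 0.01650172 0.02406529]
rim 2348 [ 0.5628 -0.1111] [0.0877 0.0675] 81.09149932861328
[[ 0.588  -0.1597]
 [ 0.5206 -0.1491]
 [ 0.536  -0.0621]
 [ 0.603  -0.0726]] [ 0.56189099 -0.11086554]
red [ 0.5693 -0.064 ] [0.0148 0.0582] 74.56344604492188 [0.03769741 0.04563185 0.04742824]
```

play_rows --steps '[{"ax": 0,"ay": 0,"az": 0,"dx": 16.5,"dy": -11.3,"dz": 0,"claw": 44},{"ax": 0,"ay": 0,"az": 0,"dx": 16.5,"dy": -11.3,"dz": 0,"claw": 44},{"ax": 0,"ay": 0,"az": 0,"dx": 16.5,"dy": -11.3,"dz": 0,"claw": 44},{"ax": 0,"ay": 0,"az": 0,"dx": 16.5,"dy": -11.3,"dz": 0,"claw": 44},{"ax": 0,"ay": 0,"az": 0,"dx": 16.5,"dy": -11.3,"dz": 0,"claw": 44},{"ax": 0,"ay": 0,"az": 0,"dx": 0,"dy": 0,"dz": 25,"claw": 44},{"ax": 0,"ay": 0,"az": 0,"dx": 0,"dy": 0,"dz": 25,"claw": 44},{"ax": 0,"ay": 0,"az": 0,"dx": 0,"dy": 0,"dz": 25,"claw": 44},{"ax": 0,"ay": 0,"az": 0,"dx": 0,"dy": 0,"dz": 25,"claw": 44},{"ax": 0,"ay": 0,"az": 0,"dx": 0,"dy": 0,"dz": 18,"claw": 44},{"ax": 0,"ay": 0,"az": 0,"dx": 0,"dy": 0,"dz": 0,"claw": 44},{"ax": 0,"ay": 0,"az": 0,"dx": 0,"dy": 0,"dz": 0,"claw": 44}]'

```text
time_s: 16.45
tcp_pos: [0.5628, -0.1104, 0.0592]
ee_rot: [[-0.153, -0.988, -0.002], [-0.988, 0.153, -0.0], [0.001, 0.002, -1.0]]
wrist_force: [-0.1, 0.5, -1.3]
gripper_width: 0.572
gripper_force: 30.0
```

```bash
python3 - <<'E'
from w import *
s=sense();print(s["time_s"])
go([.5627,-.111,.035],Rt(171.1),s)
c=capture("wrist");cv2.imwrite("pics/w6.png",c["frame"])
E
```

```text
16.45
turn [ 0.12 -0.03  0.08] | shift before turn [ 0.6 -0.1 24.2] | shift after turn [ 0.6 -0.  24.2]
```

View pics/w6.png

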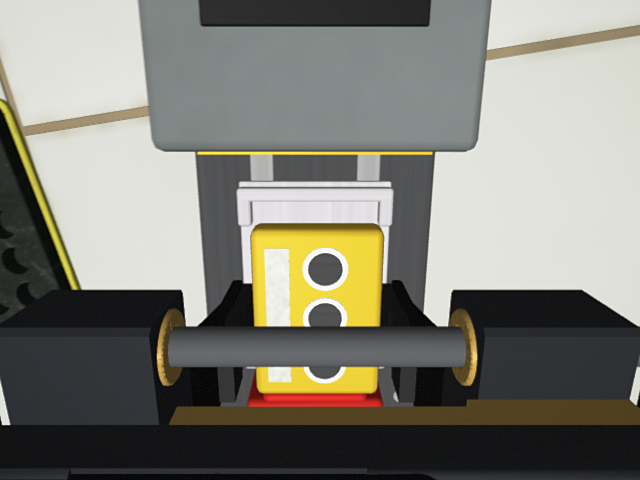

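The carrier sits centred over the pocket, within about 1 mm sideways: the carrier's centre column is 317 and the rim's is 314.5. I'll lower it with a small correction.

play_rows --steps '[{"ax": 0,"ay": 0,"az": 0,"dx": 0.5,"dy": -0.7,"dz": 6,"claw": 44},{"ax": 0,"ay": 0,"az": 0,"dx": 0,"dy": 0,"dz": 6,"claw": 44},{"ax": 0,"ay": 0,"az": 0,"dx": 0,"dy": 0,"dz": 5,"claw": 44},{"ax": 0,"ay": 0,"az": 0,"dx": 0,"dy": 0,"dz": 4,"claw": 44},{"ax": 0,"ay": 0,"az": 0,"dx": 0,"dy": 0,"dz": 2,"claw": 44},{"ax": 0,"ay": 0,"az": 0,"dx": 0,"dy": 0,"dz": 0,"claw": 44},{"ax": 0,"ay": 0,"az": 0,"dx": 0,"dy": 0,"dz": 0,"claw": 44}]'

```text
time_s: 17.2
tcp_pos: [0.5641, -0.1114, 0.0369]
ee_rot: [[-0.154, -0.988, 0.0], [-0.988, 0.154, 0.0], [-0.0, -0.0, -1.0]]
wrist_force: [0.8, 0.8, -0.4]
gripper_width: 0.567
gripper_force: 30.0
```

play_rows --steps '[{"ax": 0,"ay": 0,"az": 0,"dx": 0,"dy": 0.5,"dz": 1.7,"claw": 44},{"ax": 0,"ay": 0,"az": 0,"dx": 0,"dy": 0,"dz": 0,"claw": 44},{"ax": 0,"ay": 0,"az": 0,"dx": 0,"dy": 0,"dz": 0,"claw": 60},{"ax": 0,"ay": 0,"az": 0,"dx": 0,"dy": 0,"dz": 0,"claw": 60},{"ax": 0,"ay": 0,"az": 0,"dx": 0,"dy": 0,"dz": 0,"claw": 60},{"ax": 0,"ay": 0,"az": 0,"dx": 0,"dy": 0,"dz": 0,"claw": 60},{"ax": 0,"ay": 0,"az": 0,"dx": 0,"dy": 0,"dz": -8,"claw": 60},{"ax": 0,"ay": 0,"az": 0,"dx": 0,"dy": 0,"dz": -20,"claw": 60},{"ax": 0,"ay": 0,"az": 0,"dx": 0,"dy": 0,"dz": -25,"claw": 60},{"ax": 0,"ay": 0,"az": 0,"dx": 0,"dy": 0,"dz": -25,"claw": 60},{"ax": 0,"ay": 0,"az": 0,"dx": 0,"dy": 0,"dz": -25,"claw": 60},{"ax": 0,"ay": 0,"az": 0,"dx": 0,"dy": 0,"dz": 0,"claw": 60},{"ax": 0,"ay": 0,"az": 0,"dx": 0,"dy": 0,"dz": 0,"claw": 60}]'

```text
time_s: 18.5
tcp_pos: [0.5636, -0.1112, 0.1391]
ee_rot: [[-0.155, -0.988, 0.002], [-0.988, 0.155, 0.001], [-0.001, -0.002, -1.0]]
wrist_force: [-0.4, 0.2, -0.2]
gripper_width: 0.69
gripper_force: 0.0
```

```bash
python3 - <<'E'
from w import *
s=sense();print(s["time_s"],s["tcp_pos"])
c=capture("wrist");P=cloud(c);yel(P,c["frame"],.02,.045)
cv2.imwrite("pics/w7.png",c["frame"])
# push start: tool yaw; face point
a=np.radians(-98.9);x=np.array([np.cos(a),np.sin(a)]);pf=np.array([.5627,-.111])-.053*x;print("face",pf)
E
```

```text
18.5 [ 0.56363442 -0.11118443  0.13908999]
   5363 [322. 236.] [ 0.5627 -0.1109] [0.0698 0.0492] 81.1 z [0.0285 0.0302 0.0314]
face [ 0.57089965 -0.05863813]
```

View pics/w7.png

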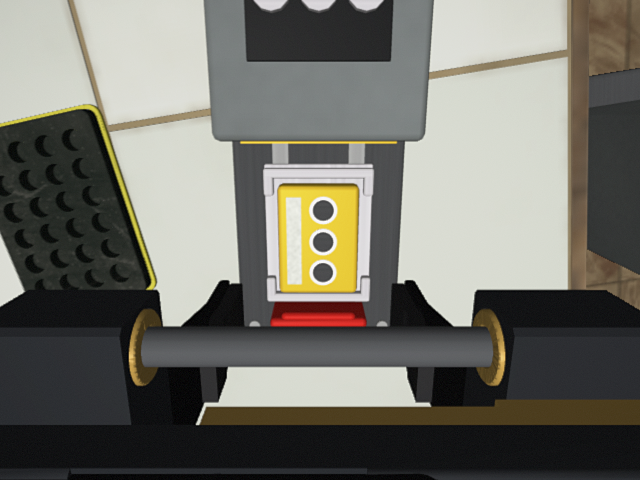

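The carrier lies flat in the pocket (centre at pixel (319,238), top at 30 mm, measured centre (0.5627, -0.1109)). Next I close the fingers and go in front of the red plate.

play_rows --steps '[{"ax": 0,"ay": 0,"az": 0,"dx": -28,"dy": 0.3,"dz": 0,"claw": 0},{"ax": 0,"ay": 0,"az": 0,"dx": -28,"dy": 0.3,"dz": 0,"claw": 0},{"ax": 0,"ay": 0,"az": 0,"dx": -27,"dy": 0.2,"dz": 0,"claw": 0},{"ax": 0,"ay": 0,"az": 0,"dx": 0,"dy": 0,"dz": 0,"claw": 0},{"ax": 0,"ay": 0,"az": 0,"dx": 0,"dy": 0,"dz": 25,"claw": 0},{"ax": 0,"ay": 0,"az": 0,"dx": 0,"dy": 0,"dz": 25,"claw": 0},{"ax": 0,"ay": 0,"az": 0,"dx": 0,"dy": 0,"dz": 25,"claw": 0},{"ax": 0,"ay": 0,"az": 0,"dx": 0,"dy": 0,"dz": 16,"claw": 0},{"ax": 0,"ay": 0,"az": 0,"dx": 0,"dy": 0,"dz": 8,"claw": 0},{"ax": 0,"ay": 0,"az": 0,"dx": 0,"dy": 0,"dz": 0,"claw": 0},{"ax": 0,"ay": 0,"az": 0,"dx": 0,"dy": 0,"dz": 0,"claw": 0}]'

```text
time_s: 19.65
tcp_pos: [0.5759, -0.0294, 0.0394]
ee_rot: [[-0.154, -0.988, 0.0], [-0.988, 0.154, -0.0], [-0.0, -0.0, -1.0]]
wrist_force: [0.0, 0.1, 0.6]
gripper_width: 0.003
gripper_force: 0.0
```

```bash
python3 - <<'E'
from w import *
s=sense();print(s["time_s"],s["tcp_pos"],s["gripper_width"],s["wrist_force"])
a=np.radians(-98.9);x=np.array([np.cos(a),np.sin(a)]);d=s["tcp_pos"][:2]-np.array([.5627,-.111]);print("along press x",d@x*1000,"lateral",1000*(d@np.array([-x[1],x[0]])))
E
```

```text
19.65 [ 0.57585865 -0.02938655  0.03943183] 0.003251994349947582 [0.02027292 0.14267627 0.57531139]
along press x -82.66659493160854 lateral 0.37376691348733965
```

play_rows --steps '[{"ax": 0,"ay": 0,"az": 0,"dx": 8,"dy": 0,"dz": 0,"claw": 0},{"ax": 0,"ay": 0,"az": 0,"dx": 5,"dy": 0,"dz": 0,"claw": 0},{"ax": 0,"ay": 0,"az": 0,"dx": 2,"dy": 0,"dz": 0,"claw": 0},{"ax": 0,"ay": 0,"az": 0,"dx": 2,"dy": 0,"dz": 0,"claw": 0},{"ax": 0,"ay": 0,"az": 0,"dx": 2,"dy": 0,"dz": 0,"claw": 0},{"ax": 0,"ay": 0,"az": 0,"dx": 2,"dy": 0,"dz": 0,"claw": 0},{"ax": 0,"ay": 0,"az": 0,"dx": 2,"dy": 0,"dz": 0,"claw": 0},{"ax": 0,"ay": 0,"az": 0,"dx": 3,"dy": 0,"dz": 0,"claw": 0},{"ax": 0,"ay": 0,"az": 0,"dx": 3,"dy": 0,"dz": 0,"claw": 0},{"ax": 0,"ay": 0,"az": 0,"dx": 3,"dy": 0,"dz": 0,"claw": 0},{"ax": 0,"ay": 0,"az": 0,"dx": 3,"dy": 0,"dz": 0,"claw": 0},{"ax": 0,"ay": 0,"az": 0,"dx": 3,"dy": 0,"dz": 0,"claw": 0},{"ax": 0,"ay": 0,"az": 0,"dx": 3,"dy": 0,"dz": 0,"claw": 0},{"ax": 0,"ay": 0,"az": 0,"dx": 3,"dy": 0,"dz": 0,"claw": 0},{"ax": 0,"ay": 0,"az": 0,"dx": 3,"dy": 0,"dz": 0,"claw": 0},{"ax": 0,"ay": 0,"az": 0,"dx": 3,"dy": 0,"dz": 0,"claw": 0}]'

```text
time_s: 21.25
tcp_pos: [0.5681, -0.0777, 0.0394]
ee_rot: [[-0.154, -0.988, 0.001], [-0.988, 0.154, 0.001], [-0.001, -0.001, -1.0]]
wrist_force: [-0.5, 6.8, 3.5]
gripper_width: 0.005
gripper_force: 3.3
```

play_rows --steps '[{"ax": 0,"ay": 0,"az": 0,"dx": 3,"dy": 0,"dz": 0,"claw": 0},{"ax": 0,"ay": 0,"az": 0,"dx": 3,"dy": 0,"dz": 0,"claw": 0},{"ax": 0,"ay": 0,"az": 0,"dx": 3,"dy": 0,"dz": 0,"claw": 0},{"ax": 0,"ay": 0,"az": 0,"dx": 3,"dy": 0,"dz": 0,"claw": 0},{"ax": 0,"ay": 0,"az": 0,"dx": 3,"dy": 0,"dz": 0,"claw": 0},{"ax": 0,"ay": 0,"az": 0,"dx": 3,"dy": 0,"dz": 0,"claw": 0},{"ax": 0,"ay": 0,"az": 0,"dx": 3,"dy": 0,"dz": 0,"claw": 0},{"ax": 0,"ay": 0,"az": 0,"dx": 2,"dy": 0,"dz": 0,"claw": 0},{"ax": 0,"ay": 0,"az": 0,"dx": 2,"dy": 0,"dz": 0,"claw": 0},{"ax": 0,"ay": 0,"az": 0,"dx": 2,"dy": 0,"dz": 0,"claw": 0},{"ax": 0,"ay": 0,"az": 0,"dx": 0,"dy": 0,"dz": 0,"claw": 0},{"ax": 0,"ay": 0,"az": 0,"dx": 0,"dy": 0,"dz": 0,"claw": 0}]'

```text
time_s: 22.45
tcp_pos: [0.564, -0.104, 0.0394]
ee_rot: [[-0.154, -0.988, 0.001], [-0.988, 0.154, 0.001], [-0.001, -0.001, -1.0]]
wrist_force: [-1.2, 7.5, 3.2]
gripper_width: 0.006
gripper_force: 3.8
```

play_rows --steps '[{"ax": 0,"ay": 0,"az": 0,"dx": 1,"dy": 0,"dz": 0,"claw": 0},{"ax": 0,"ay": 0,"az": 0,"dx": 1,"dy": 0,"dz": 0,"claw": 0},{"ax": 0,"ay": 0,"az": 0,"dx": 1,"dy": 0,"dz": 0,"claw": 0},{"ax": 0,"ay": 0,"az": 0,"dx": 0,"dy": 0,"dz": 0,"claw": 0}]'

```text
time_s: 22.85
tcp_pos: [0.5636, -0.1069, 0.0394]
ee_rot: [[-0.154, -0.988, 0.001], [-0.988, 0.154, 0.001], [-0.002, -0.001, -1.0]]
wrist_force: [-0.9, 8.9, 3.9]
gripper_width: 0.001
gripper_force: 3.9
```

play_rows --steps '[{"ax": 0,"ay": 0,"az": 0,"dx": 1,"dy": 0,"dz": 0,"claw": 0},{"ax": 0,"ay": 0,"az": 0,"dx": 1,"dy": 0,"dz": 0,"claw": 0},{"ax": 0,"ay": 0,"az": 0,"dx": 0,"dy": 0,"dz": 0,"claw": 0},{"ax": 0,"ay": 0,"az": 0,"dx": 0,"dy": 0,"dz": 0,"claw": 0}]'

```text
time_s: 23.25
tcp_pos: [0.5635, -0.1072, 0.0394]
ee_rot: [[-0.154, -0.988, 0.002], [-0.988, 0.154, 0.003], [-0.003, -0.001, -1.0]]
wrist_force: [-1.5, 14.7, 4.7]
gripper_width: 0.006
gripper_force: 7.4
```

The carriage is at its stop: force rose to 14.7 N with no further travel. Now I ease it back slowly.

play_rows --steps '[{"ax": 0,"ay": 0,"az": 0,"dx": -1,"dy": 0,"dz": 0,"claw": 0},{"ax": 0,"ay": 0,"az": 0,"dx": -2,"dy": 0,"dz": 0,"claw": 0},{"ax": 0,"ay": 0,"az": 0,"dx": -2,"dy": 0,"dz": 0,"claw": 0},{"ax": 0,"ay": 0,"az": 0,"dx": -3,"dy": 0,"dz": 0,"claw": 0},{"ax": 0,"ay": 0,"az": 0,"dx": -3,"dy": 0,"dz": 0,"claw": 0},{"ax": 0,"ay": 0,"az": 0,"dx": -3,"dy": 0,"dz": 0,"claw": 0},{"ax": 0,"ay": 0,"az": 0,"dx": -3,"dy": 0,"dz": 0,"claw": 0},{"ax": 0,"ay": 0,"az": 0,"dx": -3,"dy": 0,"dz": 0,"claw": 0},{"ax": 0,"ay": 0,"az": 0,"dx": -3,"dy": 0,"dz": 0,"claw": 0},{"ax": 0,"ay": 0,"az": 0,"dx": -3,"dy": 0,"dz": 0,"claw": 0},{"ax": 0,"ay": 0,"az": 0,"dx": -3,"dy": 0,"dz": 0,"claw": 0},{"ax": 0,"ay": 0,"az": 0,"dx": -3,"dy": 0,"dz": 0,"claw": 0},{"ax": 0,"ay": 0,"az": 0,"dx": -3,"dy": 0,"dz": 0,"claw": 0},{"ax": 0,"ay": 0,"az": 0,"dx": -3,"dy": 0,"dz": 0,"claw": 0},{"ax": 0,"ay": 0,"az": 0,"dx": -3,"dy": 0,"dz": 0,"claw": 0},{"ax": 0,"ay": 0,"az": 0,"dx": -3,"dy": 0,"dz": 0,"claw": 0},{"ax": 0,"ay": 0,"az": 0,"dx": -3,"dy": 0,"dz": 0,"claw": 0},{"ax": 0,"ay": 0,"az": 0,"dx": -3,"dy": 0,"dz": 0,"claw": 0}]'

```text
time_s: 25.05
tcp_pos: [0.5708, -0.0601, 0.0394]
ee_rot: [[-0.154, -0.988, 0.001], [-0.988, 0.154, 0.001], [-0.001, -0.0, -1.0]]
wrist_force: [-1.4, 5.2, 2.5]
gripper_width: 0.005
gripper_force: 2.2
```

play_rows --steps '[{"ax": 0,"ay": 0,"az": 0,"dx": -2,"dy": 0,"dz": 0,"claw": 0},{"ax": 0,"ay": 0,"az": 0,"dx": -2,"dy": 0,"dz": 0,"claw": 0},{"ax": 0,"ay": 0,"az": 0,"dx": -2,"dy": 0,"dz": 0,"claw": 0},{"ax": 0,"ay": 0,"az": 0,"dx": -2,"dy": 0,"dz": 0,"claw": 0},{"ax": 0,"ay": 0,"az": 0,"dx": -2,"dy": 0,"dz": 0,"claw": 0},{"ax": 0,"ay": 0,"az": 0,"dx": -2,"dy": 0,"dz": 0,"claw": 0},{"ax": 0,"ay": 0,"az": 0,"dx": -2,"dy": 0,"dz": 0,"claw": 0},{"ax": 0,"ay": 0,"az": 0,"dx": -2,"dy": 0,"dz": 0,"claw": 0},{"ax": 0,"ay": 0,"az": 0,"dx": -2,"dy": 0,"dz": 0,"claw": 0},{"ax": 0,"ay": 0,"az": 0,"dx": -2,"dy": 0,"dz": 0,"claw": 0},{"ax": 0,"ay": 0,"az": 0,"dx": -2,"dy": 0,"dz": 0,"claw": 0},{"ax": 0,"ay": 0,"az": 0,"dx": -2,"dy": 0,"dz": 0,"claw": 0},{"ax": 0,"ay": 0,"az": 0,"dx": -2,"dy": 0,"dz": 0,"claw": 0},{"ax": 0,"ay": 0,"az": 0,"dx": 0,"dy": 0,"dz": 0,"claw": 0}]'

```text
time_s: 26.45
tcp_pos: [0.5747, -0.0348, 0.0392]
ee_rot: [[-0.154, -0.988, 0.0], [-0.988, 0.154, 0.0], [-0.0, -0.0, -1.0]]
wrist_force: [0.1, 0.1, 0.8]
gripper_width: 0.002
gripper_force: 0.0
```

Contact is lost and the carriage is out. I'll back off, rise, and check.

play_rows --steps '[{"ax": 0,"ay": 0,"az": 0,"dx": -8,"dy": 0,"dz": 0,"claw": 0},{"ax": 0,"ay": 0,"az": 0,"dx": 0,"dy": 0,"dz": -25,"claw": 0},{"ax": 0,"ay": 0,"az": 0,"dx": 0,"dy": 0,"dz": -25,"claw": 0},{"ax": 0,"ay": 0,"az": 0,"dx": 0,"dy": 0,"dz": -25,"claw": 0},{"ax": 0,"ay": 0,"az": 0,"dx": 0,"dy": 0,"dz": -25,"claw": 0},{"ax": 0,"ay": 0,"az": 0,"dx": 0,"dy": 0,"dz": 0,"claw": 0},{"ax": 0,"ay": 0,"az": 0,"dx": 0,"dy": 0,"dz": 0,"claw": 0}]'

```text
time_s: 27.15
tcp_pos: [0.5759, -0.0267, 0.1396]
ee_rot: [[-0.154, -0.988, 0.001], [-0.988, 0.154, 0.001], [-0.001, -0.001, -1.0]]
wrist_force: [-0.1, 0.2, -0.4]
gripper_width: 0.005
gripper_force: 0.0
```

```bash
python3 - <<'E'
from w import *
s=sense();print(s["time_s"],s["tcp_pos"],s["wrist_force"])
c=capture("wrist");P=cloud(c);yel(P,c["frame"],.02,.045,xy=(.5627,-.111))
m=(c["frame"].min(-1)>150)&(P[...,2]>.0205)&(P[...,2]<.027)&(P[...,1]<-.05)&(P[...,0]>.5)&(P[...,0]<.63)
r=cv2.minAreaRect(P[m][:,:2].astype(np.float32));print("rim",r)
cv2.imwrite("pics/w8.png",c["frame"])
E
```

```text
27.15 [ 0.575896   -0.026718    0.13955328] [-0.0842873   0.23088321 -0.36176632]
   6818 [321.  93.] [ 0.5627 -0.111 ] [0.0695 0.0492] 81.3 z [0.0288 0.0302 0.0314]
rim ((0.5627214908599854, -0.11100412905216217), (0.0875357910990715, 0.06756865233182907), 81.14945983886719)
```

View pics/w8.png

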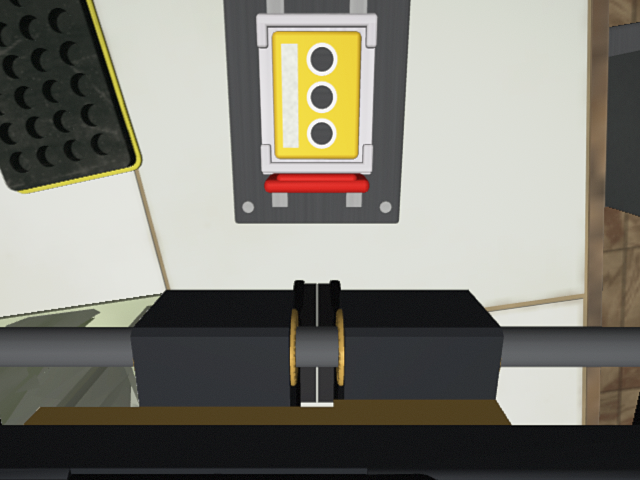

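The carriage is back out, with its rim centre where it started. The carrier is centred in the pocket at pixel (317,95), and the robot touches nothing.

```bash
python3 -c "from station import *; print(finish_job())"
```

```text
the job is handed in; nothing more can be done
None
```

I handed the job in at about 27 s of robot time: the yellow carrier lies flat and centred in the pocket, the carriage was pushed to its stop and eased back out, and the hand-in returned no verdict.

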